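# Clamp a well plate on the shaker

## Task

Push the loose well plate along its rails on the shaker until it sits fully home against the end stop, then flip the clamp lever over its centre so that it snaps down and holds the plate. Only push with the fingertips or the outside of the fingers: lift nothing, and leave the bottle, the jar and the pipette-tip box where they stand.

Things in the scene. Friction and masses are not known exactly. Their poses are not given: they have to be found in the camera images.
- shaker: Bench plate shaker, fixed: white box 270 (x) x 170 (y) mm, aluminium deck whose top is 50 mm above the bench. Origin: centre of its underside. Its +x points from the open loading end to the stop and clamp end, mostly to the robot's left (varies). Two steel guide rails on the deck along x: 8 mm wide, 10 mm high, inner faces at y = -44.7 and +44.7 mm, from x = -115 to +55 mm.
- stop (a point): Middle of the face of the end stop that the plate meets, at deck height: x = 55, y = 0, z = 50 mm in the shaker's frame, same axes. The stop is a steel bar 10 mm high and 8 mm thick across the far end of the rails. Behind it two dark clevis cheeks (shaker x 68 to 102, y -19 to +19 mm, up to 88 mm above the bench) carry the clamp lever.
- plate: Loose 24-well plate, off-white, about 110 g, 127.8 (x) x 85.5 (y) x 20 mm high, too wide to grasp. Origin: centre of its underside, 50 mm above the bench. Lies flat between the rails, its x along the shaker's x, 18 to 48 mm short of the stop. Fully home its far short edge touches the stop: origin at shaker x = -8.9 mm. Slides easily (about 1 N).
- clamp (a joint): Clamp lever angle, rad. 0 = open: black handle leans 0.6 rad from vertical to the shaker's +x, hold-down arm raised. It swings in the shaker's x-z plane towards -x, over the plate. An over-centre spring pushes it back to open below 0.6 (upright) and snaps it closed above. About 4 N across the handle starts it, less towards upright. Closed: 1.2 if empty, about 1.18 with its foot on the plate.
- clamp_pivot (a point): Pivot of the clamp lever (fixed): x = 85, y = 0, z = 78 mm in the shaker's frame. The pivot axis is along the shaker's y. The axes of this point are the shaker's.
- handle_tip (a point): Free end of the lever's handle, 83 mm from the pivot. The handle is a round black bar 18 mm thick over its outer 60 mm, thinner steel below. Open, this point is 47 mm to the shaker's +x from the pivot and 147 mm above the bench; upright 161 mm above the bench. The hold-down arm, on the plate side, is 42 mm long from the pivot, with a rubber foot.
- bottle: Bystander: reagent bottle with a cap, 66 mm diameter, 120 mm high, beside the shaker on its -y side. Origin at the centre of its foot. Leave it alone.
- jar: Bystander: small jar, 52 mm diameter, 65 mm high, beyond the clamp end of the shaker. Origin at the centre of its foot. Leave it alone.
- tipbox: Bystander: pipette-tip box 122 x 82 mm, 68 mm high, beside the shaker on its +y side (the robot's side). Origin at the centre of its underside. Leave it alone.
Things that resemble listed ones, but are neither listed nor needed, are in the scene too. What is meant by the plate is not green, and is the smaller of those in its own colour.

How it is judged:
By the outcome, as a careful person would: the job done as asked, in the order asked, and still so for the second after the job is handed in, with the robot touching nothing.
It also fails if it takes over 42 s, if anything falls off the work surface, if the arm or the gripper's body presses on something with over 40 N, if the wrist force passes 120 N, or if a joint passes its speed limit or range.

## Robot

A 6-joint arm with a two-finger parallel gripper is mounted at the origin on the work surface. World frame = base frame: x ahead of the robot, y to its left, z up, the work surface at z = 0. Lengths are in m, angles in rad, forces in N, time in s.
With the tool pointing down it reaches from about 0.25 to 0.725 m from the base axis. Payload 4 kg.
Tool frame: the origin (TCP) lies on the centre line of the jaws, within the pads' length; the fingertips stand 17 mm ahead of it and the grasp point (between the pads) lies 2 mm behind it; z points along the fingers, y is the line along which they close (so a half turn about z gives the same grasp; the last joint's range is limited). The gripper opens to 85 mm and grips with 20 to 120 N. Pads are 22 mm wide; open, the fingers measure 114 mm over their backs; the gripper's body (76 mm by 85 mm) begins 54 mm behind the grasp point. The pads swing forward as they close: fully open they stand 13 mm farther back than shut.
Start: joints at [-1.175, 0.241, 0.005, 1.335, 0, 1.571], TCP at [0.193, -0.461, 0.248] pointing down, gripper open.
Joint ranges: [-2.72, 2.72], [-1.05, 1.87], [-1.09, 1.28], [-1.99, 2.15], [-1.42, 1.44], [-3.14, 3.14]. Speed limits (rad/s): [2.79, 2.79, 3.14, 3.14, 3.14, 3.14].

## Interface

Orientations are given as a unit quaternion [x, y, z, w].
In Python, from workcell import bot, camera, get_calibration gives the robot as it stands.
- The arm moves only by the tool apply_moves, never from a script. Its argument "steps" is a list of rows, each a list of 3 entries, a list of its own where there are three numbers: the shift along the tool's x, y, z as a fraction of full scale, then the turn, a rotation vector about the tool's x, y, z as a fraction of full scale, then the opening, from 0 (shut) to 1 (fully open). A call has exactly 8 rows; each row shifts and turns the commanded pose from where the row before left it, along the tool's axes as they then stand; what a row does not reach is not made up. Full scale, the value 1, is 20 cm for a shift and pi rad for a turn. A row lasts 1/12 s, in which the tool goes at most 41.7 mm and 7.16 degrees, less where a joint would pass 70% of its speed; a pose out of reach is approached as far as the arm can. A call with a number of a shift or a turn outside -1 to 1 is refused whole. A call with a gripper value outside its range is refused whole. The fingers move at their own pace and stop on an object; the grip force is fixed at half the most. Time passes only in rows, so rows that do not move let the fingers close, or fill a call up. It gives the time, the measured TCP pose, the force, the opening and the grip force at its end, in the units of the state.
- bot.get_obs(): the state, without advancing time (a new reading comes with each control period).
- camera(name): name is "side" or "top" or "wrist"; returns (picture, depth): 420x560x3 uint8, red, green, blue; 420x560 float32, m along the optical axis (not along the pixel's ray), 0 where there is no reading.
- get_calibration(name): a dict with "fov_y" (degrees; the focal length in pixels is half the picture's height over the tangent of half this angle, whatever the lens; pixels are square), "cx", "cy" (the principal point, pixels), "rvec" (rotation vector, rad) and "tvec" (3), from world to camera coordinates, as OpenCV has them. Camera axes: x right, y down, z forward; pixel columns grow to the right and rows downward; lengths in m; the calibration is good to about 2 mm. A picture is of the moment at which its call begins: read the wrist's pose just before it. get_calibration takes no time and is no camera call; for the wrist camera it gives the pose at the moment of the call.
- bot.job_done(): hands the job in; it is judged then, once.
The state is a dict: "clock": time; "joint_pos": joint angles; "joint_vel": joint speeds; "tau": joint torques, N m; "eef_pos": TCP position; "tool_rot": TCP orientation; "ft_force": force on the tool from outside, world axes, zero at the start; "ft_torque": the same for the moment, N m; "grip_width": finger opening in m; "grasp_force": force on a finger pad.
Only numpy, scipy, OpenCV 4.12 (cv2) and the standard library are available. Lean on these libraries where they do the work, as an engineer would, in place of code of your own. Each camera call takes 0.05 s, during which the arm holds its last target. There are 200 camera calls.

## Working session

There is one attempt and no reset: what is moved stays moved. The work goes in short steps, Python scripts to look and compute and a tool call to move; the robot and the scene stay as the last step left them, time stands still between calls to the robot, and variables do not carry over. Pictures are saved under pics/ and viewed, at most 10 in all, crops included, and the job is handed in when it is done.

Besides the shell and the picture viewer there is one more tool, called after ">>>" by a JSON object that holds its "name" and its "arguments", one argument or row to a line. apply_moves: Moves the arm, as the interface text tells. Its arguments: {"type":"object","properties":{"steps":{"type":"array"}},"required":["steps"]}

```bash
mkdir -p pics; cat > h.py <<'E'
import numpy as np, cv2
from workcell import bot, camera, get_calibration
from scipy.spatial.transform import Rotation as R
def cal(n):
    c=get_calibration(n); f=210/np.tan(np.radians(c["fov_y"])/2)
    Rm=cv2.Rodrigues(np.array(c["rvec"],float))[0]; return f,c["cx"],c["cy"],Rm,np.array(c["tvec"],float).ravel()
def ray(n,u,v,z,C=None):
    f,cx,cy,Rm,t=C or cal(n); d=Rm.T@np.array([(u-cx)/f,(v-cy)/f,1]); o=-Rm.T@t
    return o+d*(z-o[2])/d[2]
def proj(n,p,C=None):
    f,cx,cy,Rm,t=C or cal(n); q=Rm@np.array(p)+t; return np.array([cx+f*q[0]/q[2],cy+f*q[1]/q[2]])
def cloud(n,D,C=None):
    f,cx,cy,Rm,t=C or cal(n); v,u=np.mgrid[:420,:560]
    P=np.stack([(u-cx)/f*D,(v-cy)/f*D,D],-1)-t; return P@Rm
E
python3 - <<'E'
from h import *
print({k:get_calibration(k) for k in("top","side")}); print(bot.get_obs())
for n in("top","side"):
    p,d=camera(n); cv2.imwrite(f"pics/{n}0.png",p[:,:,::-1]); np.savez(f"{n}0.npz",p=p,d=d)
E
```

```text
{'top': {'fov_y': 42.7301343282983, 'cx': 284.202185181489, 'cy': 204.52574566886204, 'rvec': array([ 2.13911917, -2.15361602,  0.18789027]), 'tvec': array([0.04252358, 0.5820671 , 1.26348771])}, 'side': {'fov_y': 51.61893514200705, 'cx': 291.7336484730683, 'cy': 204.73132244905358, 'rvec': array([ 1.0331341 , -2.31417262,  1.1797271 ]), 'tvec': array([0.4515207 , 0.33741448, 0.65600045])}}
{'clock': 0.0, 'joint_pos': array([-1.17501053e+00,  2.41411925e-01,  3.70923271e-03,  1.33522079e+00,
        3.36313897e-05,  1.57080567e+00]), 'joint_vel': array([-2.83995614e-05, -1.68383476e-03,  5.56227055e-04,  3.58372040e-04,
       -1.84464409e-03, -3.50498971e-04]), 'tau': array([ 6.91492414e-05, -3.72318292e+01,  2.52406257e+01,  1.69341668e-02,
        4.62652031e-05,  2.95126569e-06]), 'eef_pos': array([ 0.19253961, -0.46077852,  0.24740775]), 'tool_rot': array([ 9.80483385e-01,  1.96599085e-01, -1.92620270e-04, -1.04612235e-03]), 'ft_force': array([0.13708104, 0.45062646, 0.17982713]), 'ft_torque': array([ 0.03403133, -0.0031049 ,  0.0223167 ]), 'grasp_force': 0.0, 'grip_width': 0.08526944230682132}
```

View pics/top0.png

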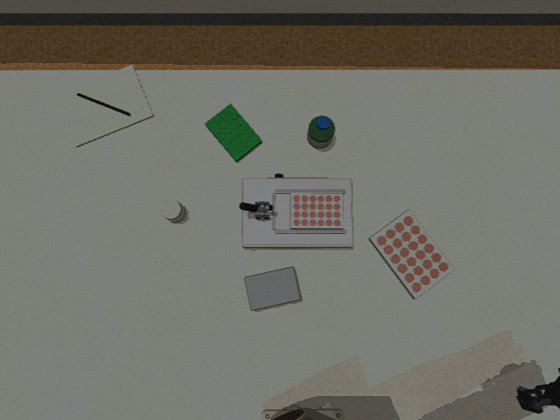

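View pics/side0.png

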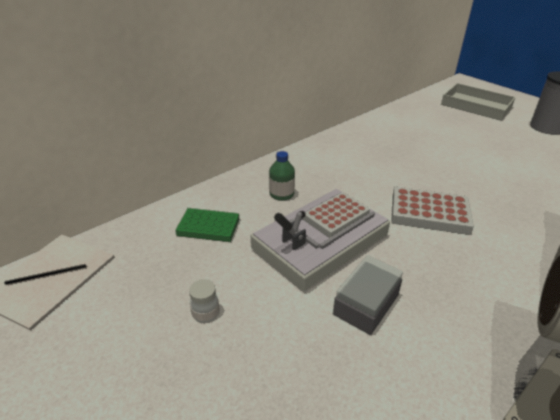

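Candidates for the plate: the small off-white plate on the shaker at top (317,211), a larger off-white one on the bench at (412,255), and a green one at (233,132). The one on the shaker fits the description: not green, and the smaller of its colour. I'll measure it and check it in a crop.

```bash
python3 - <<'E'
from h import *
z=np.load("top0.npz");p,d=z["p"],z["d"];P=cloud("top",d);C=cal("top")
cv2.imwrite("pics/crop.png",cv2.resize(p[165:320,225:380,::-1],(775,775))[:600])
Z=P[...,2]; m=((Z>.035)&(Z<.125)).astype(np.uint8); m[:165]=0;m[260:]=0;m[:,:225]=0;m[:,365:]=0
print("bench z",np.median(Z[300:330,150:200]))
m=cv2.morphologyEx(m,cv2.MORPH_OPEN,np.ones((7,7)))
c=max(cv2.findContours(m,0,2)[0],key=cv2.contourArea)
W=np.array([ray("top",*q[0],.05,C)[:2] for q in c]).astype(np.float32)
r=cv2.minAreaRect(W*1000);print("shaker",r); print(cv2.boxPoints(r))
for nm,zz in(("deck",Z[225:245,260:340]),("plate",Z[200:220,296:340])):print(nm,np.median(zz))
# red wells
hs=cv2.cvtColor(p,cv2.COLOR_RGB2HSV)
red=((p[...,0].astype(int)-p[...,1]>40)).astype(np.uint8)
n,l,s,ce=cv2.connectedComponentsWithStats(red)
q=np.array([ray("top",*ce[i],.07,C)[:2]*1000 for i in range(1,n) if s[i,4]>8 and 285<ce[i][0]<350 and 185<ce[i][1]<235])
print(len(q),q.mean(0),cv2.minAreaRect(q.astype(np.float32)))
# things above
for nm,(u0,u1,v0,v1) in dict(handle=(236,275,195,222),bottle=(300,340,105,150),jar=(155,190,195,225),tip=(240,305,262,315)).items():
    S=P[v0:v1,u0:u1].reshape(-1,3);S=S[S[:,2]>(.105 if nm=="handle" else .03)]
    print(nm,len(S),S.min(0),S.max(0),S.mean(0))
E
```

```text
bench z 0.0009076895824785634
shaker ((565.2606201171875, 6.9246063232421875), (268.320068359375, 169.32598876953125), 89.61493682861328)
[[ 479.6979  -126.66341]
 [ 649.0201  -127.80138]
 [ 650.82336  140.51262]
 [ 481.50116  141.65059]]
deck 0.052291875890656245
plate 0.07131896983860683
24 [564.57080685 -37.44450434] ((564.5662841796875, -37.594139099121094), (97.12771606445312, 58.23758316040039), 89.21583557128906)
handle 195 [0.37595053 0.06061174 0.10550508] [0.57340038 0.14236146 1.33865566] [0.55795373 0.10738159 0.16649469]
bottle 674 [ 0.37595053 -0.08465356  0.03019753] [0.79560774 0.06061174 1.33865566] [ 0.752291   -0.04992992  0.09985208]
jar 388 [0.37595053 0.06061174 0.0301748 ] [0.59418556 0.33142082 1.33865566] [0.56630348 0.30460887 0.07002609]
tip 1791 [0.3303366  0.00306332 0.03896934] [0.43296696 0.13581502 1.33865566] [0.38086589 0.06850064 0.07496527]
```

View pics/crop.png

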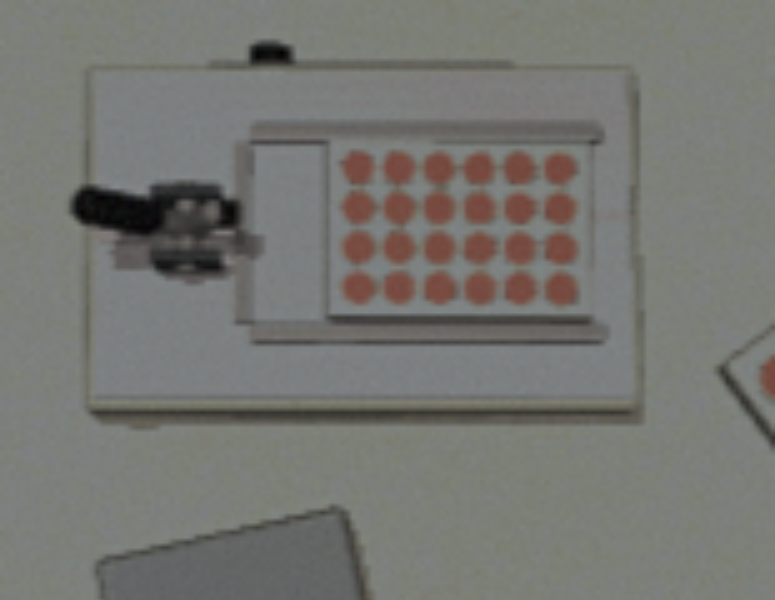

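The crop confirms the choice: a 4x6-well plate between the rails. Its far edge is at crop x≈328 and the stop face at x≈252, so the gap is about 35 mm. The black handle leans left at (110,210). First I square the tool to the shaker and shut the gripper.

>>> {"name": "apply_moves", "arguments": {
  "steps": [
    [[0,0,0],[0,0,0.0315],0],
    [[0,0,0],[0,0,0.0315],0],
    [[0,0,0],[0,0,0.0315],0],
    [[0,0,0],[0,0,0.0315],0],
    [[0.116,-0.097,0],[0,0,0],0],
    [[0.116,-0.097,0],[0,0,0],0],
    [[0.116,-0.097,0],[0,0,0],0],
    [[0.116,-0.097,0],[0,0,0],0]
  ]
}}

```text
clock: 0.77
eef_pos: [0.286, -0.3827, 0.2478]
tool_rot: [1.0, -0.001, -0.0, -0.0]
ft_force: [-0.0, -0.6, 0.6]
grip_width: 0.0005
grasp_force: 0.0
```

>>> {"name": "apply_moves", "arguments": {
  "steps": [
    [[0.116,-0.097,0],[0,0,0],0],
    [[0.116,-0.097,0],[0,0,0],0],
    [[0.116,-0.097,0],[0,0,0],0],
    [[0.116,-0.097,0],[0,0,0],0],
    [[0.116,-0.097,0],[0,0,0],0],
    [[0.116,-0.097,0],[0,0,0],0],
    [[0.116,-0.097,0],[0,0,0],0],
    [[0.116,-0.097,0],[0,0,0],0]
  ]
}}

```text
clock: 1.43
eef_pos: [0.4719, -0.2272, 0.2478]
tool_rot: [1.0, 0.0, -0.0, -0.0]
ft_force: [-0.5, -1.0, -0.3]
grip_width: 0.0
grasp_force: 0.0
```

>>> {"name": "apply_moves", "arguments": {
  "steps": [
    [[0.116,-0.097,0],[0,0,0],0],
    [[0.116,-0.097,0],[0,0,0],0],
    [[0.116,-0.097,0],[0,0,0],0],
    [[0.116,-0.097,0],[0,0,0],0],
    [[0,0,0.2],[0,0,0],0],
    [[0,0,0.2],[0,0,0],0],
    [[0,0,0.2],[0,0,0],0],
    [[0,0,0.1],[0,0,0],0]
  ]
}}

```text
clock: 2.1
eef_pos: [0.5607, -0.1496, 0.1026]
tool_rot: [1.0, 0.0, -0.004, -0.001]
ft_force: [-1.2, 0.0, -0.5]
grip_width: -0.0004
grasp_force: 0.0
```

```bash
python3 - <<'E'
from h import *
print(bot.get_obs()["eef_pos"])
p,d=camera("side"); q=camera("wrist")[0]
a=cv2.resize(p[150:300,200:420,::-1],(792,540)); cv2.imwrite("pics/s1.png",a)
e=bot.get_obs()["eef_pos"]
print("tip px if 17mm", (proj("side",e-[0,0,.017])-[200,150])*3.6)
E
```

```text
[ 0.56069521 -0.14960384  0.10256155]
tip px if 17mm [616.03767084 132.16135171]
```

View pics/s1.png

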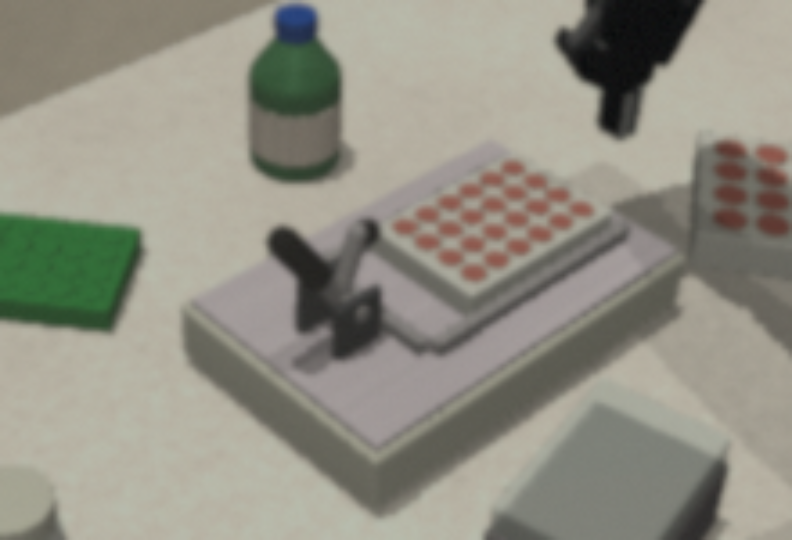

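The fingertip shows at (617,135), which matches the 17 mm offset. Next I lower it behind the plate and start the push.

>>> {"name": "apply_moves", "arguments": {
  "steps": [
    [[0.02,0,0.066],[0,0,0],0],
    [[0,0,0.066],[0,0,0],0],
    [[0,0,0],[0,0,0],0],
    [[0,-0.05,0],[0,0,0],0],
    [[0,-0.05,0],[0,0,0],0],
    [[0,-0.05,0],[0,0,0],0],
    [[0,-0.03,0],[0,0,0],0],
    [[0,-0.03,0],[0,0,0],0]
  ]
}}

```text
clock: 2.87
eef_pos: [0.5685, -0.1078, 0.0829]
tool_rot: [1.0, 0.001, 0.001, 0.0]
ft_force: [-0.2, -1.2, 0.9]
grip_width: 0.0
grasp_force: 1.5
```

>>> {"name": "apply_moves", "arguments": {
  "steps": [
    [[0,-0.02,0],[0,0,0],0],
    [[0,-0.02,0],[0,0,0],0],
    [[0,-0.02,0],[0,0,0],0],
    [[0,-0.02,0],[0,0,0],0],
    [[0,0,0],[0,0,0],0],
    [[0,0,0],[0,0,0],0],
    [[0,0,0],[0,0,0],0],
    [[0,0,0],[0,0,0],0]
  ]
}}

```text
clock: 3.53
eef_pos: [0.5678, -0.0929, 0.0816]
tool_rot: [1.0, -0.0, -0.0, -0.0]
ft_force: [-0.5, 0.5, -0.3]
grip_width: -0.0003
grasp_force: 0.0
```

```bash
cat > pl.py <<'E'
from h import *
import sys
p,d=camera("top");C=cal("top"); np.savez(sys.argv[1]+".npz",p=p,d=d)
red=((p[...,0].astype(int)-p[...,1]>40)).astype(np.uint8)
n,l,s,ce=cv2.connectedComponentsWithStats(red)
q=np.array([ray("top",*ce[i],.07,C)[:2]*1000 for i in range(1,n) if s[i,4]>8 and 265<ce[i][0]<350 and 185<ce[i][1]<235])
print(len(q),q.min(0),q.max(0),q.mean(0)); o=bot.get_obs();print(o["clock"],o["eef_pos"],o["ft_force"])
cv2.imwrite("pics/"+sys.argv[1]+".png",cv2.resize(p[165:265,225:365,::-1],(784,560)))
E
python3 pl.py t2
```

```text
18 [534.12913818 -69.84416835] [592.68861921  26.68576744] [560.1662506   -8.94605639]
3.5833 [ 0.56780593 -0.09300622  0.0816808 ] [-0.21417389  0.27875102 -0.11025327]
```

>>> {"name": "apply_moves", "arguments": {
  "steps": [
    [[0,-0.02,0.01],[0,0,0],0],
    [[0,-0.02,0.01],[0,0,0],0],
    [[0,-0.015,0],[0,0,0],0],
    [[0,-0.01,0],[0,0,0],0],
    [[0,-0.01,0],[0,0,0],0],
    [[0,0,0],[0,0,0],0],
    [[0,0,0],[0,0,0],0],
    [[0,0,0],[0,0,0],0]
  ]
}}

```text
clock: 4.25
eef_pos: [0.5702, -0.0804, 0.0805]
tool_rot: [1.0, -0.001, 0.003, 0.003]
ft_force: [-0.9, -5.9, 8.7]
grip_width: -0.0001
grasp_force: 7.1
```

>>> {"name": "apply_moves", "arguments": {
  "steps": [
    [[0,-0.005,0],[0,0,0],0],
    [[0,-0.005,0],[0,0,0],0],
    [[0,-0.005,0],[0,0,0],0],
    [[0,0,0],[0,0,0],0],
    [[0,0,0],[0,0,0],0],
    [[0,0,0],[0,0,0],0],
    [[0,0,0],[0,0,0],0],
    [[0,0,0],[0,0,0],0]
  ]
}}

```text
clock: 4.92
eef_pos: [0.5703, -0.0776, 0.0805]
tool_rot: [1.0, -0.001, 0.003, 0.003]
ft_force: [0.6, -7.1, 9.7]
grip_width: -0.0001
grasp_force: 7.1
```

```bash
python3 pl.py t3; python3 - <<'E'
from h import *
p,d=camera("side"); t=cv2.imread("pics/t3.png")
a=cv2.resize(p[170:270,250:400,::-1],(600,400)); np.savez("s3.npz",p=p,d=d)
W,_=camera("wrist"); w=cv2.resize(W[:,:,::-1],(400,300))
o=np.zeros((600,800,3),np.uint8); o[:300,:400]=cv2.resize(t,(400,300)); o[:300,400:]=w; o[300:,:450]=cv2.resize(a,(450,300)); cv2.imwrite("pics/m3.png",o)
E
```

```text
17 [535.4447572  -36.21894993] [594.00075773  41.30475059] [563.18968074   8.98972816]
4.9667 [ 0.57031001 -0.07759497  0.08053665] [-0.93016964 -6.6752392   9.52299026]
```

View pics/m3.png

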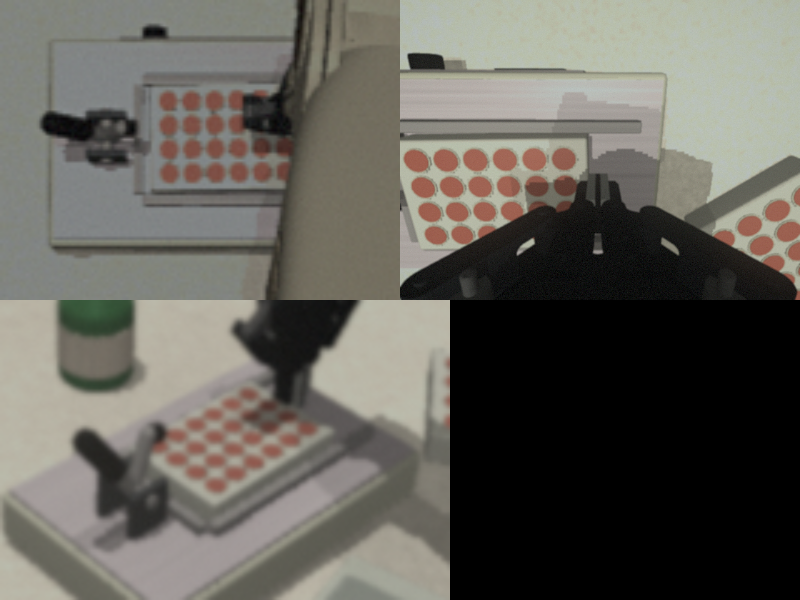

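The plate has moved about 30 mm and is still roughly 5 mm short. The fingertip is pressing down on its edge (Fz about 9 N), so I back off, go lower and push again.

>>> {"name": "apply_moves", "arguments": {
  "steps": [
    [[0,0.02,-0.015],[0,0,0],0],
    [[0,0.04,0],[0,0,0],0],
    [[0,0.04,0],[0,0,0],0],
    [[0,0,0.02],[0,0,0],0],
    [[0,0,0.015],[0,0,0],0],
    [[0,0,0],[0,0,0],0],
    [[0,0,0],[0,0,0],0],
    [[0,0,0],[0,0,0],0]
  ]
}}

```text
clock: 5.73
eef_pos: [0.5677, -0.0946, 0.0735]
tool_rot: [1.0, 0.0, -0.0, -0.0]
ft_force: [0.0, 0.3, -0.5]
grip_width: -0.0002
grasp_force: 0.0
```

```bash
python3 pl.py t4; python3 - <<'E'
from h import *
p,d=camera("side"); cv2.imwrite("pics/s4.png",cv2.resize(p[180:260,260:400,::-1],(784,448)))
E
```

```text
21 [535.4447572  -55.54720597] [594.85607631  41.31400126] [ 5.63537763e+02 -5.16582981e-01]
5.7833 [ 0.56793145 -0.0946477   0.07371222] [ 0.71311026 -0.41775135 -0.55492008]
```

View pics/s4.png

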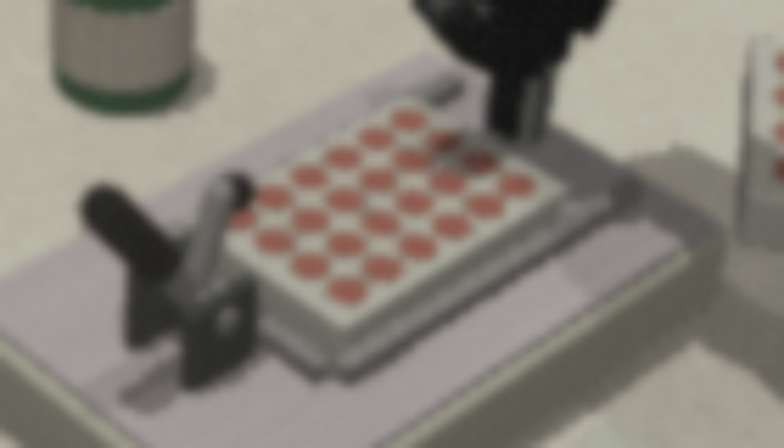

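The side crop shows the finger at (515,120), clear behind the plate and low, with a gap left at the stop around (250,300). I push on gently.

>>> {"name": "apply_moves", "arguments": {
  "steps": [
    [[0,-0.02,0],[0,0,0],0],
    [[0,-0.02,0],[0,0,0],0],
    [[0,-0.02,0],[0,0,0],0],
    [[0,-0.01,0],[0,0,0],0],
    [[0,-0.01,0],[0,0,0],0],
    [[0,-0.01,0],[0,0,0],0],
    [[0,0,0],[0,0,0],0],
    [[0,0,0],[0,0,0],0]
  ]
}}

```text
clock: 6.5
eef_pos: [0.5676, -0.0787, 0.074]
tool_rot: [1.0, -0.001, -0.0, 0.002]
ft_force: [-1.1, -5.8, 0.1]
grip_width: -0.0
grasp_force: 2.9
```

>>> {"name": "apply_moves", "arguments": {
  "steps": [
    [[0,-0.005,0],[0,0,0],0],
    [[0,-0.005,0],[0,0,0],0],
    [[0,-0.005,0],[0,0,0],0],
    [[0,0,0],[0,0,0],0],
    [[0,0,0],[0,0,0],0],
    [[0,0,0],[0,0,0],0],
    [[0,0,0],[0,0,0],0],
    [[0,0,0],[0,0,0],0]
  ]
}}

```text
clock: 7.17
eef_pos: [0.5671, -0.0783, 0.0741]
tool_rot: [1.0, -0.002, -0.001, 0.004]
ft_force: [-1.9, -11.8, 1.9]
grip_width: -0.0003
grasp_force: 6.1
```

```bash
python3 pl.py t5
```

```text
18 [535.51189249 -49.30467854] [594.07139702  47.15896686] [561.54589455  11.50886431]
7.2167 [ 0.56708879 -0.07832807  0.07409441] [ -2.48335553 -11.72244629   1.26174974]
```

The plate is home: it resists at 12 N without moving, and the wells have shifted 36 mm. I back off, rise and locate the handle.

>>> {"name": "apply_moves", "arguments": {
  "steps": [
    [[0,0.04,0],[0,0,0],0],
    [[0,0.1,0],[0,0,0],0],
    [[0,0,-0.2],[0,0,0],0],
    [[0,0,-0.2],[0,0,0],0],
    [[0,0,-0.2],[0,0,0],0],
    [[0,0,-0.2],[0,0,0],0],
    [[0,0,-0.1],[0,0,0],0],
    [[0,0,0],[0,0,0],0]
  ]
}}

```text
clock: 7.88
eef_pos: [0.571, -0.1021, 0.2607]
tool_rot: [1.0, 0.0, 0.006, 0.001]
ft_force: [0.4, -0.8, 1.2]
grip_width: 0.0001
grasp_force: 0.0
```

```bash
python3 pl.py t6; python3 - <<'E'
from h import *
z=np.load("t6.npz");p,d=z["p"],z["d"];P=cloud("top",d)
S=P[190:225,236:275].reshape(-1,3);k=p[190:225,236:275].reshape(-1,3).max(1)<50
S=S[k&(S[:,2]>.09)&(S[:,2]<.18)]
for a,b in((.09,.11),(.11,.13),(.13,.145),(.145,.17)):
    q=S[(S[:,2]>a)&(S[:,2]<=b)];print(a,len(q),np.median(q,0) if len(q) else "",q.min(0) if len(q) else "",q.max(0) if len(q) else "")
E
```

```text
24 [535.5616557  -50.05283083] [593.94276579  47.1326494 ] [564.72373294  -1.45029571]
7.9333 [ 0.56982077 -0.1019121   0.25740885] [ 0.3211032   0.31359905 -0.75293443]
0.09 16 [0.55993816 0.10272594 0.10532656] [0.54584729 0.08227816 0.09016598] [0.58143528 0.10738137 0.1098143 ]
0.11 64 [0.56314042 0.10922768 0.12177733] [0.55609977 0.06790368 0.11042427] [0.57128044 0.12479358 0.12970963]
0.13 37 [0.56300697 0.12243698 0.13796772] [0.55667075 0.11335289 0.13003383] [0.57142826 0.13975265 0.14438219]
0.145 33 [0.56364125 0.13275154 0.14793277] [0.55652509 0.12615376 0.14505736] [0.57050258 0.13966299 0.15351658]
```

>>> {"name": "apply_moves", "arguments": {
  "steps": [
    [[-0.03,-0.18,0],[0,0,0],0],
    [[0,-0.19,0],[0,0,0],0],
    [[0,-0.19,0],[0,0,0],0],
    [[0,-0.19,0],[0,0,0],0],
    [[0,-0.19,0],[0,0,0],0],
    [[0,-0.19,0],[0,0,0],0],
    [[0,-0.19,0],[0,0,0],0],
    [[0,-0.19,0],[0,0,0],0]
  ]
}}

```text
clock: 8.6
eef_pos: [0.5568, 0.1062, 0.2577]
tool_rot: [0.996, 0.075, -0.005, -0.038]
ft_force: [0.4, 1.3, 0.6]
grip_width: 0.0001
grasp_force: 0.0
```

>>> {"name": "apply_moves", "arguments": {
  "steps": [
    [[0,0,0.15],[0,0,0],0],
    [[0,0,0.15],[0,0,0],0],
    [[0,0,0.15],[0,0,0],0],
    [[0,0,0.1],[0,0,0],0],
    [[0,0,0.035],[0,0,0],0],
    [[0,0,0],[0,0,0],0],
    [[0,0,0],[0,0,0],0],
    [[0,0,0],[0,0,0],0]
  ]
}}

```text
clock: 9.27
eef_pos: [0.5534, 0.1083, 0.1414]
tool_rot: [0.996, 0.077, -0.008, -0.038]
ft_force: [-5.7, -4.6, 3.9]
grip_width: -0.0002
grasp_force: 4.1
```

The travel fell short (a joint limit slowed it) and I came down beside the handle, with only a few newtons of contact. I back straight up and look again.

>>> {"name": "apply_moves", "arguments": {
  "steps": [
    [[0,0,-0.1],[0,0,0],0],
    [[0,0,-0.15],[0,0,0],0],
    [[0,0,-0.15],[0,0,0],0],
    [[0,0,-0.15],[0,0,0],0],
    [[0,0,0],[0,0,0],0],
    [[0,0,0],[0,0,0],0],
    [[0,0,0],[0,0,0],0],
    [[0,0,0],[0,0,0],0]
  ]
}}

```text
clock: 9.93
eef_pos: [0.5574, 0.1014, 0.2508]
tool_rot: [0.996, 0.077, -0.006, -0.039]
ft_force: [-1.4, -1.0, -0.2]
grip_width: 0.0001
grasp_force: 0.0
```

```bash
python3 pl.py t7; python3 - <<'E'
from h import *
o=bot.get_obs();print(o["joint_pos"].round(3));print(R.from_quat(o["tool_rot"]).as_matrix().round(3))
# rotvec in tool frame to target rot (x axis world x, z down)
T=R.from_quat(o["tool_rot"]);G=R.from_quat([1,0,0,0]);print((T.inv()*G).as_rotvec()/np.pi)
p,d=camera("side"); cv2.imwrite("pics/s7.png",cv2.resize(p[150:290,200:400,::-1],(800,560)))
E
```

```text
7 [536.14945258 -51.46194712] [593.96972003 -12.04586948] [574.40095296 -39.02512864]
9.9833 [0.55746394 0.1013788  0.25090406] [-0.05116825 -0.23530125  0.39032598]
[0.14  0.378 0.2   1.399 0.078 3.126]
[[ 0.988  0.154 -0.017]
 [ 0.155 -0.985  0.077]
 [-0.005 -0.078 -0.997]]
[-0.02481654  0.00357465  0.04938496]
```

View pics/s7.png

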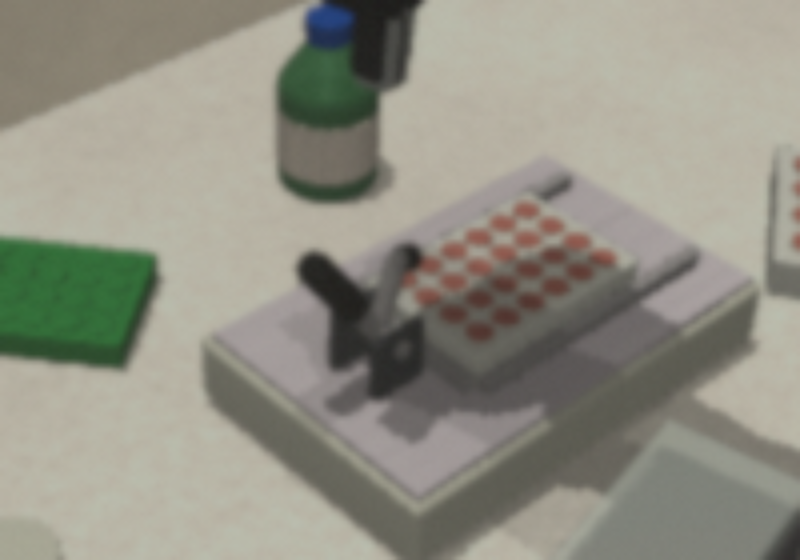

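Nothing was disturbed: the lever is still open at (310,270) and the plate still at the stop. Joint 6 was at its range end (3.13), so I turn the tool -90° about its axis to push with the fingers' side.

>>> {"name": "apply_moves", "arguments": {
  "steps": [
    [[0,0,0],[-0.0248,0.0036,0],0],
    [[0,0,0],[0,0,-0.0375],0],
    [[0,0,0],[0,0,-0.0375],0],
    [[0,0,0],[0,0,-0.0375],0],
    [[0,0,0],[0,0,-0.0375],0],
    [[0,0,0],[0,0,-0.0375],0],
    [[0,0,0],[0,0,-0.0375],0],
    [[0,0,0],[0,0,-0.0375],0]
  ]
}}

```text
clock: 10.7
eef_pos: [0.5591, 0.0947, 0.2518]
tool_rot: [0.878, 0.478, 0.005, -0.001]
ft_force: [-0.7, -0.3, -0.5]
grip_width: 0.0001
grasp_force: 0.0
```

>>> {"name": "apply_moves", "arguments": {
  "steps": [
    [[0,0,0],[0,0,-0.0375],0],
    [[0,0,0],[0,0,-0.0375],0],
    [[0,0,0],[0,0,-0.0375],0],
    [[0,0,0],[0,0,-0.0375],0],
    [[0,0,0],[0,0,-0.0375],0],
    [[0,0,0],[0,0,0],0],
    [[0,0,0],[0,0,0],0],
    [[0,0,0],[0,0,0],0]
  ]
}}

```text
clock: 11.37
eef_pos: [0.5595, 0.0946, 0.2525]
tool_rot: [0.705, 0.709, 0.005, 0.0]
ft_force: [0.4, 0.9, -0.1]
grip_width: -0.0001
grasp_force: 0.0
```

```bash
cat > st.py <<'E'
from h import *
o=bot.get_obs();T=R.from_quat(o["tool_rot"]);s=.7071068
print(o["clock"],o["joint_pos"].round(3),o["eef_pos"].round(4));print("rot corr",((T.inv()*R.from_quat([s,s,0,0])).as_rotvec()/np.pi).round(4))
E
python3 st.py
```

```text
11.3667 [0.165 0.367 0.191 1.385 0.006 1.729] [0.5595 0.0946 0.2525]
rot corr [ 0.0026 -0.0023  0.002 ]
```

>>> {"name": "apply_moves", "arguments": {
  "steps": [
    [[0.125,0.01,0],[0,0,0],0],
    [[0.125,0.012,0],[0,0,0],0],
    [[0.125,0,0],[0,0,0],0],
    [[0.125,0,0],[0,0,0],0],
    [[0,0,0],[0,0,0],0],
    [[0,0,0],[0,0,0],0],
    [[0,0,0],[0,0,0],0],
    [[0,0,0],[0,0,0],0]
  ]
}}

```text
clock: 12.03
eef_pos: [0.5632, 0.1938, 0.2538]
tool_rot: [0.705, 0.71, 0.006, 0.001]
ft_force: [-0.1, -0.3, 0.1]
grip_width: 0.0001
grasp_force: 0.0
```

```bash
python3 st.py
```

```text
12.0333 [0.33  0.424 0.279 1.415 0.004 1.894] [0.5632 0.1938 0.2538]
rot corr [ 0.0029 -0.0022  0.0022]
```

Now I descend to TCP z≈0.138, which puts the tip at 0.121.

>>> {"name": "apply_moves", "arguments": {
  "steps": [
    [[0,0,0.14],[0,0,0],0],
    [[0,0,0.15],[0,0,0],0],
    [[0,0,0.15],[0,0,0],0],
    [[0,0,0.1],[0,0,0],0],
    [[0,0,0.04],[0,0,0],0],
    [[0,0,0],[0,0,0],0],
    [[0,0,0],[0,0,0],0],
    [[0,0,0],[0,0,0],0]
  ]
}}

```text
clock: 12.7
eef_pos: [0.5657, 0.1955, 0.1399]
tool_rot: [0.704, 0.71, 0.007, 0.001]
ft_force: [-0.4, 0.3, 1.6]
grip_width: -0.0002
grasp_force: 0.0
```

>>> {"name": "apply_moves", "arguments": {
  "steps": [
    [[-0.04,0,0],[0,0,0],0],
    [[-0.05,0,0],[0,0,0],0],
    [[-0.05,0,0],[0,0,0],0],
    [[-0.03,0,0],[0,0,0],0],
    [[0,0,0],[0,0,0],0],
    [[0,0,0],[0,0,0],0],
    [[0,0,0],[0,0,0],0],
    [[0,0,0],[0,0,0],0]
  ]
}}

```text
clock: 13.37
eef_pos: [0.5646, 0.1617, 0.1376]
tool_rot: [0.704, 0.71, 0.006, 0.001]
ft_force: [0.5, -0.4, 0.2]
grip_width: 0.0001
grasp_force: 0.0
```

>>> {"name": "apply_moves", "arguments": {
  "steps": [
    [[-0.03,0,0],[0,0,0],0],
    [[-0.03,0,0],[0,0,0],0],
    [[-0.03,0,0],[0,0,0],0],
    [[-0.03,0,0],[0,0,0],0],
    [[-0.03,0,0],[0,0,0],0],
    [[0,0,0],[0,0,0],0],
    [[0,0,0],[0,0,0],0],
    [[0,0,0],[0,0,0],0]
  ]
}}

```text
clock: 14.03
eef_pos: [0.5653, 0.1321, 0.1378]
tool_rot: [0.704, 0.71, 0.007, 0.001]
ft_force: [-0.6, 3.4, 2.2]
grip_width: -0.0002
grasp_force: 1.7
```

The lever is in contact, pushing back 3.4 N along y. I continue past upright.

>>> {"name": "apply_moves", "arguments": {
  "steps": [
    [[-0.03,0,0],[0,0,0],0],
    [[-0.03,0,0],[0,0,0],0],
    [[-0.03,0,0],[0,0,0],0],
    [[-0.03,0,0],[0,0,0],0],
    [[-0.03,0,0],[0,0,0],0],
    [[0,0,0],[0,0,0],0],
    [[0,0,0],[0,0,0],0],
    [[0,0,0],[0,0,0],0]
  ]
}}

```text
clock: 14.7
eef_pos: [0.5651, 0.1012, 0.137]
tool_rot: [0.704, 0.71, 0.006, 0.001]
ft_force: [0.0, 0.0, 0.1]
grip_width: -0.0002
grasp_force: 0.0
```

```bash
cat > lv.py <<'E'
from h import *
import sys
p,d=camera("side"); P=cloud("side",d); m=(p.max(-1)<60)&(abs(P[...,0]-.564)<.02)&(P[...,1]>.02)&(P[...,1]<.16)&(P[...,2]>.1)&(P[...,2]<.18)
S=P[m]; print(len(S),S.min(0),S.max(0)) if len(S) else print(0)
print(bot.get_obs()["eef_pos"]); cv2.imwrite("pics/"+sys.argv[1]+".png",cv2.resize(p[150:290,200:400,::-1],(800,560)))
E
python3 lv.py s8
```

```text
382 [0.54417011 0.05131587 0.10114998] [0.57971258 0.11517196 0.17970891]
[0.56508178 0.10135586 0.13703062]
```

View pics/s8.png

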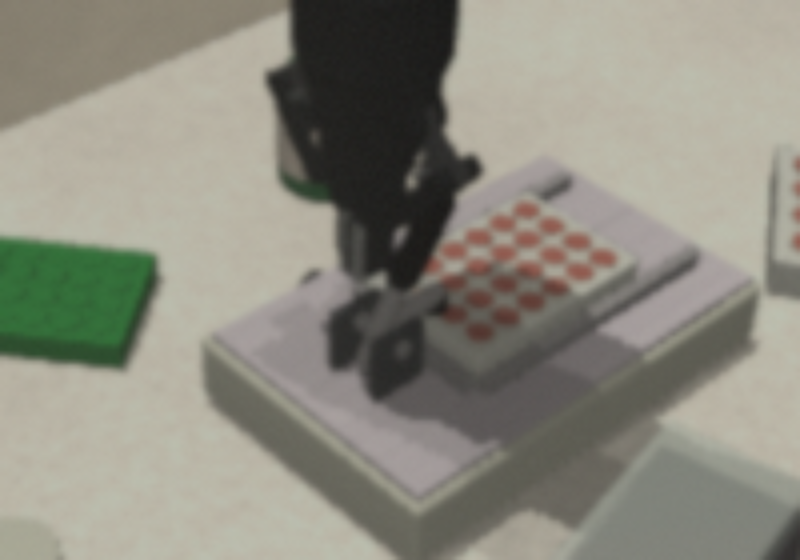

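The lever has snapped over. The handle now leans over the plate from (405,270) to (470,170), and the foot is down at (440,300). I retract and check.

>>> {"name": "apply_moves", "arguments": {
  "steps": [
    [[0.1,0,0],[0,0,0],0],
    [[0.15,0,0],[0,0,0],0],
    [[0.15,0,0],[0,0,0],0],
    [[0,0,-0.15],[0,0,0],0],
    [[0,0,-0.2],[0,0,0],0],
    [[0,0,-0.2],[0,0,0],0],
    [[0,0,0],[0,0,0],0],
    [[0,0,0],[0,0,0],0]
  ]
}}

```text
clock: 15.42
eef_pos: [0.5652, 0.1817, 0.2513]
tool_rot: [0.704, 0.71, 0.009, 0.002]
ft_force: [-0.0, 0.5, 0.2]
grip_width: 0.0002
grasp_force: 0.0
```

```bash
python3 pl.py t9; python3 lv.py s9; python3 - <<'E'
import cv2,numpy as np
a=cv2.imread("pics/t9.png");b=cv2.imread("pics/s9.png")
cv2.imwrite("pics/f.png",np.vstack([cv2.resize(a,(420,300)),cv2.resize(b,(420,300))]))
E
```

```text
22 [535.21379079 -50.16530035] [593.96972003  46.99586751] [564.65907922  -5.89479497]
15.4667 [0.56391231 0.18116392 0.24880268] [ 0.88523143 -0.72207438 -1.27418604]
173 [0.55429642 0.0512087  0.10115412] [0.56598429 0.08423801 0.14890915]
[0.56304698 0.1807901  0.24716799]
```

View pics/f.png

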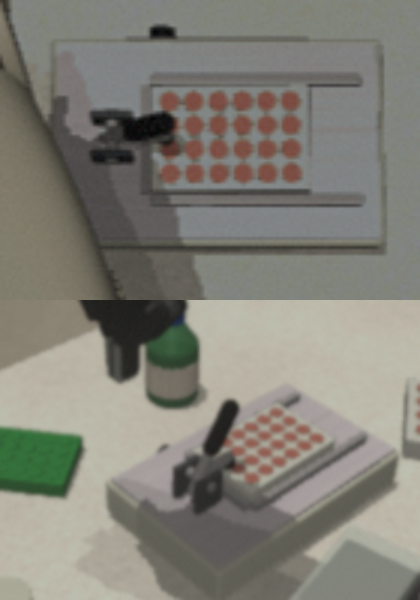

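The plate sits against the stop (top view, 152,130). The handle leans over it at (150,125), the foot is down, and the robot is clear. I hand it in.

```bash
python3 -c "
from workcell import bot
print(bot.job_done())"
```

```text
the job is handed in; nothing more can be done
None
```

The plate sits home against the stop and the clamp lever has snapped down onto it; I handed the job in at about 15.5 s with the robot clear, after one misplaced descent brushed the handle at about 8 N without shifting the lever or the plate.

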